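# Shut and lock the mold drawer

## Task

The drawer with the plaster mold halves has been left open: push it fully home until its catch snaps, then press the lock plunger on top of the chest straight down until it snaps and stays down. Press gently, by feel, never hard enough to break the drawer or lock, do not press the plunger before the drawer is home, and leave the other things as they are.

Things in the scene. Friction and masses are not known exactly. Their poses are not given: they have to be found in the camera images.
- chest: Low cedar drawer chest fixed on the table, 220 deep (x) x 340 wide (y) x 80 mm high. Origin: centre of its underside. Its open front faces its own -x; z is up. Its scarred flat top is 80 mm above the table.
- drawer (a joint): How far the drawer is out of the chest, m: 0 = fully home at its stop, 0.12 = fully out; it closes toward the chest's +x. Drag 1 to 3 N. Near the end a sprung catch resists: about 8 to 10 N at about 0.009 out, then less; it snaps over at about 0.005 and helps to draw the drawer home. More than 25 N breaks the drawer.
- drawer_pull (a point): Middle of the outer (robot-side) flat face of the drawer's dark wooden block pull, which is 90 wide x 22 high and stands 30 mm out from the drawer front, its centre 45 mm above the table. The point moves with the drawer and turns with the chest.
- collar: Fixed brass ring of the push lock on the chest's top, outer diameter 48 mm, 16 mm high; origin: centre of its underside, 80 mm above the table; z up. Centred over it stands the plunger's flat round brass head, 32 mm across, 7 mm thick; while up, its top is 18 to 46 mm above the ring's top (114 to 142 mm above the table), different each time and not measured: find it by touch.
- lock (a joint): Travel of the lock plunger straight down, m: 0 = up (unlocked), 0.008 = fully down (locked), at a hard stop. Its resistance rises to a peak of about 11 N at 2 to 3 mm, then falls; past about 6 mm it snaps to the bottom by itself and stays; let go sooner it springs back up. More than 20 N breaks it.
- owl: Bystander: black clay owl, 62 mm across, 104 mm high, on the chest's top toward the back; origin: centre of its underside.
- candleholder: Bystander: glazed clay candleholder, 76 mm across the foot, 62 mm high, on the chest's top toward the back; origin: centre of its underside.
- spoon: Bystander: small copper burnishing spoon, 130 mm long, lying on the chest's top toward the back; it lies along its own x.
- slip_bowl: Bystander: clay bowl 110 mm across, 50 mm high, on the table; origin: centre of its underside.
- pigment_jar: Bystander: amber jar 56 mm across, 75 mm high, on the table; origin: centre of its underside.
- modelling_tool: Bystander: spatula-shaped modelling tool 170 mm long, lying on the table along its own x.
- cup: Bystander: clay mug 72 mm across, 80 mm high, on the table; origin: centre of its underside.

How it is judged:
On the way, in this order (a step that is already met when the one before it is completed fails the run):
1. the drawer is fully home (within 4 mm) with the plunger not yet pressed (value of joint drawer below 0.004 m and value of joint lock below 0.003 m), for 0.3 s.
2. the lock plunger has snapped down (value of joint drawer below 0.004 m and value of joint lock above 0.0065 m), for 0.2 s.
At the end, for the whole second after the job is handed in: The drawer is at rest within 4 mm of fully home and the lock plunger stays down at rest, pressed at least 6.5 of its 8 mm, with nobody touching it (all of step 2 and value of joint drawer above -0.004 m and velocity of joint each of drawer, lock below 0.005 m/s).
It fails at once if the drawer is pressed with more than 25 N, or the lock with more than 20 N (contact force between drawer and the fingers above 25 N or contact force between drawer and the arm above 25 N or contact force between lock and the fingers above 20 N or contact force between lock and the arm above 20 N).
It fails at once if the plunger is snapped down while the drawer is not home (value of joint lock above 0.005 m and value of joint drawer above 0.006 m).
It fails at once if a bystander is shifted by more than 30 mm (distance of any of owl, candleholder, spoon, slip_bowl, pigment_jar, modelling_tool, cup from where it was at the start of the episode above 0.03 m).
It fails at once if a standing bystander is tipped (angle between any of owl, candleholder, slip_bowl, pigment_jar, cup's own z axis and vertical above 0.5 rad).
It also fails if it takes over 72 s, if anything falls off the work surface, if the arm or the gripper's body presses on something with over 40 N, if the wrist force passes 120 N, or if a joint passes its speed limit or range.

## Robot

A 6-joint arm with a two-finger parallel gripper is mounted at the origin on the work surface. World frame = base frame: x ahead of the robot, y to its left, z up, the work surface at z = 0. Lengths are in m, angles in rad, forces in N, time in s.
With the tool pointing down it reaches from about 0.225 to 0.875 m from the base axis. Payload 3.4 kg.
Tool frame: the origin (TCP) lies at the centre of the arm's flange, where the gripper is bolted on; the fingertips stand manip.tcp_to_tips ahead of it and the grasp point (between the pads) lies 155 mm ahead of it (manip.tcp_to_tips is the distance from the TCP to the fingertips, in m); z points along the fingers, y is the line along which they close (so a half turn about z gives the same grasp; the last joint's range is limited). The gripper opens to 85 mm and grips with 20 to 120 N. Pads are 22 mm wide; open, the fingers measure 114 mm over their backs; the gripper's body (76 mm by 85 mm) begins 54 mm behind the grasp point. The pads swing forward as they close: fully open they stand 13 mm farther back than shut.
Start: joints at [1.019, 0.276, 1.505, -0, 1.361, -0.121], TCP at [0.24, 0.522, 0.405] pointing down, gripper open.
Joint ranges: [-2.89, 2.89], [-0.75, 2.08], [0.22, 2.7], [-1.18, 4.32], [0.11, 2.71], [-2.7, 2.7]. Speed limits (rad/s): [2.57, 2.57, 3.14, 3.14, 3.14, 3.14].

## Interface

Orientations are given as a unit quaternion [w, x, y, z].
In Python, from rig import sensors, imaging, manip gives the robot as it stands. The module is installed in compiled form; this text tells all that it offers.
- The arm moves only by the tool jog_arm, never from a script. Its argument "plan" is a list of rows, each an object of numbers: "dx", "dy", "dz": the shift along the tool's x, y, z in mm; "ax", "ay", "az": the turn, a rotation vector about the tool's x, y, z in units of 6 degrees (1.0 is 6 degrees); "grip": the closure, from 0 (fully open) to 1 (shut). A call has 1 to 20 rows; each row shifts and turns the commanded pose from where the row before left it, along the tool's axes as they then stand; what a row does not reach is not made up. A row lasts 1/12 s, in which the tool goes at most 41.7 mm and 7.16 degrees, less where a joint would pass 70% of its speed; a pose out of reach is approached as far as the arm can. A call is refused whole if a number of a shift passes 41.7 or a number of a turn 1, either way. A call with a gripper value outside its range is refused whole. The fingers move at their own pace and stop on an object; "grip_force" is the grip in N (left out, the last holds). Time passes only in rows, so rows that do not move let the fingers close. It gives the time, the measured TCP pose, the force, the opening and the grip force at its end, in the units of the state.
- sensors.get_state(): the state, without advancing time (a new reading comes with each control period).
- imaging.get_image(name): name is "scene" or "side" or "wrist"; returns a dict with "image" (400x640x3 uint8, red, green, blue), "K" (3x3 intrinsics, pixels), "extrinsics" (4x4, takes a point from world to camera coordinates). Camera axes: x right, y up, looking along -z (the intrinsics and any distortion apply to the point x, -y, -z); pixel columns grow to the right and rows downward; lengths in m; the calibration is good to about 2 mm. The wrist camera is an equidistant fisheye: a pixel r from the principal point sees the ray r / f radians off the axis. A picture is of the moment at which its call begins. There is no depth.
- manip.sign_off(): hands the job in; it is judged then, once.
The state is a dict: "clock": time; "qpos": joint angles; "qd": joint speeds; "effort": joint torques, N m; "position": TCP position; "ee_rot": TCP orientation; "contact_force": force on the tool from outside, world axes, zero at the start; "moment": the same for the moment, N m; "width": finger opening in m; "gripper_force": force on a finger pad.
Only numpy, scipy, OpenCV 4.12 (cv2) and the standard library are available. Lean on these libraries where they do the work, as an engineer would, in place of code of your own. Each camera call takes 0.05 s, during which the arm holds its last target. There are 200 camera calls.

## Working session

There is one attempt and no reset: what is moved stays moved. The work goes in short steps, Python scripts to look and compute and a tool call to move; the robot and the scene stay as the last step left them, time stands still between calls to the robot, and variables do not carry over. Pictures are saved under pics/ and viewed, at most 10 in all, crops included, and the job is handed in when it is done.

Besides the shell and the picture viewer there is one more tool, called after "Call:" by a JSON object that holds its "api" and its "payload", one argument or row to a line. jog_arm: Moves the arm, as the interface text tells. Its arguments: {"type":"object","properties":{"plan":{"type":"array"},"grip_force":{"type":"number"}},"required":["plan"]}

```bash
mkdir -p pics
python3 - <<'E'
from rig import sensors, imaging, manip
import cv2,numpy as np,pickle
d={}
for n in ("scene","side","wrist"):
    r=imaging.get_image(n); d[n]=r; cv2.imwrite(f"pics/{n}0.png",r["image"][:,:,::-1])
    if n!='wrist': print(n,r["K"].tolist(),np.round(np.linalg.inv(r["extrinsics"]),3).tolist())
pickle.dump(d,open("d0.pkl","wb"))
print(sensors.get_state(),manip.tcp_to_tips)
E
```

```text
scene [[515.6237333276741, 0.0, 317.4044236414268], [0.0, 515.6237333276741, 203.16560927631363], [0.0, 0.0, 1.0]] [[0.74, -0.454, 0.496, 1.185], [0.673, 0.514, -0.532, -0.695], [-0.013, 0.727, 0.686, 0.995], [0.0, 0.0, 0.0, 1.0]]
side [[427.45902817526695, 0.0, 312.98067013842376], [0.0, 427.45902817526695, 201.76544581909369], [0.0, 0.0, 1.0]] [[0.997, 0.027, -0.074, 0.427], [-0.076, 0.597, -0.798, -1.084], [0.022, 0.802, 0.597, 0.903], [0.0, 0.0, 0.0, 1.0]]
{'clock': 0.15, 'qpos': array([ 1.01897451e+00,  2.76427795e-01,  1.50580789e+00,  1.17745575e-05,
        1.36070663e+00, -1.20996728e-01]), 'qd': array([-0.00042003, -0.00182396, -0.00429077, -0.00104216, -0.00068821,
        0.00121151]), 'effort': array([ 7.74226301e-04, -4.17144012e+01, -2.46033955e+01, -2.52443497e-04,
        7.75120687e-03,  2.79993185e-05]), 'position': array([0.24005447, 0.52232919, 0.40406451]), 'ee_rot': array([-2.28196420e-04,  2.13751610e-01,  9.76887810e-01, -6.35105276e-04]), 'contact_force': array([ 0.31864429,  1.29428848, -0.88343592]), 'moment': array([0.01872968, 0.02096316, 0.00325872]), 'gripper_force': 0.0, 'width': 0.08559836380992263} 0.1734
```

View pics/scene0.png

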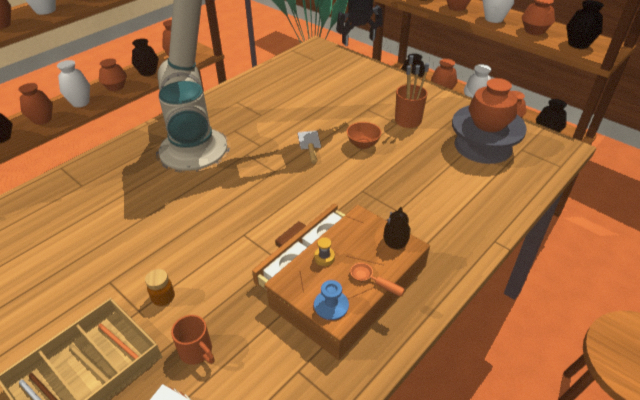

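View pics/side0.png

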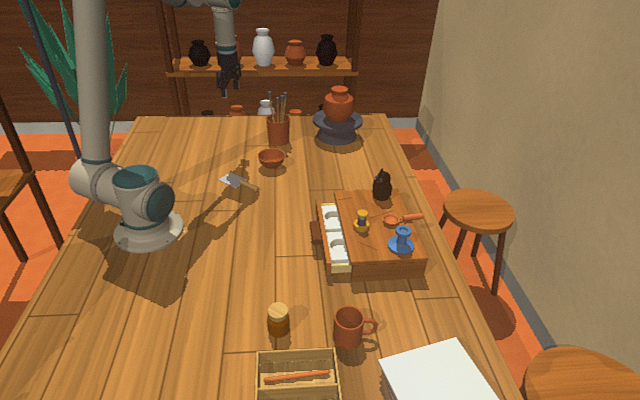

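The scene view shows the chest around (345,275), pull at about (292,234), brass lock at (325,250), owl (397,230), candleholder (331,300) and spoon (375,278). The side view shows the lock at (362,220) and the drawer front at about x=325. I'll zoom in on the chest.

Run:
```python
import cv2,numpy as np
a=cv2.imread("pics/scene0.png")[190:360,240:440]; b=cv2.imread("pics/side0.png")[165:285,300:440]
cv2.imwrite("pics/z1.png",cv2.resize(a,None,fx=3.5,fy=3.5,interpolation=cv2.INTER_CUBIC))
cv2.imwrite("pics/z2.png",cv2.resize(b,None,fx=5,fy=5,interpolation=cv2.INTER_CUBIC))
```

```text
(no output)
```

View pics/z1.png

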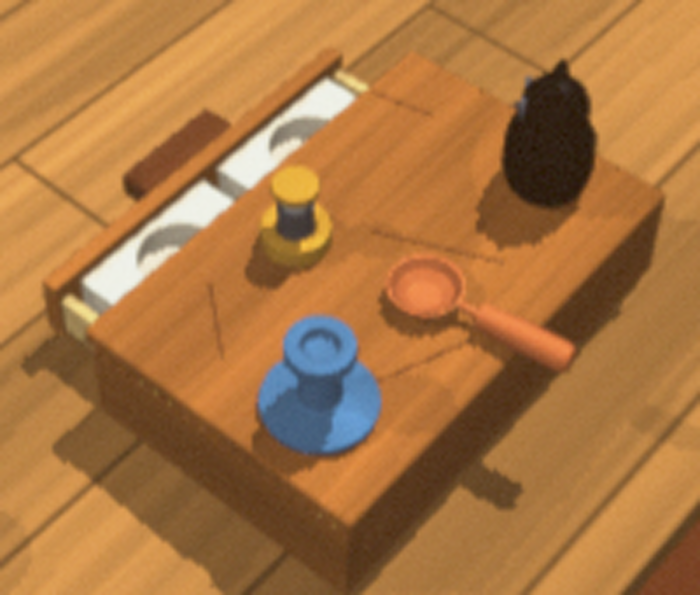

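View pics/z2.png

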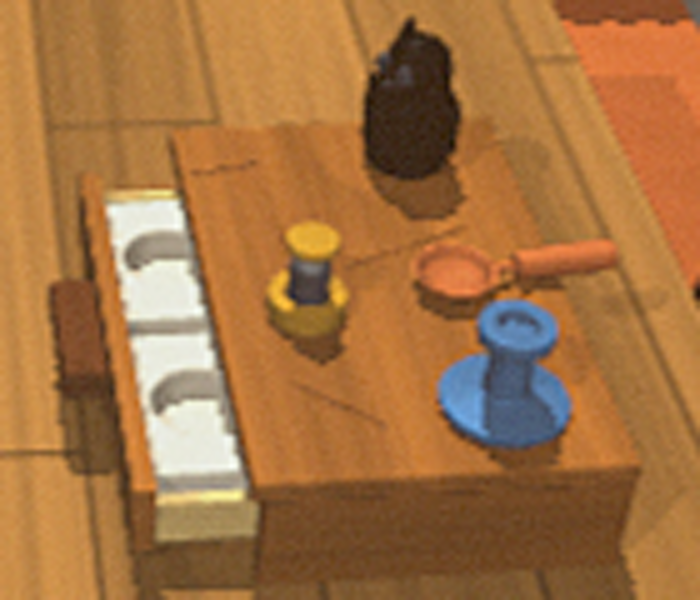

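Both zooms are clear. In z1 the chest top corners are at about (415,55), (95,340), (350,525), (662,200), the head top is at (296,184) and the pull's top face spans (125,180)–(228,125). In z2 the corners are at (172,133), (258,490), (637,465), and the head is at (312,240). Next I'll cast rays.

```bash
cat > h.py <<'E'
import numpy as np,pickle
def ray(r,uv):
    T=np.linalg.inv(r["extrinsics"]); p=np.linalg.inv(r["K"])@[uv[0],uv[1],1]
    d=T[:3,:3]@(p*[1,-1,-1]); return T[:3,3],d/np.linalg.norm(d)
def plane(r,uv,z):
    o,d=ray(r,uv); return o+d*(z-o[2])/d[2]
def tri(r1,u1,r2,u2):
    o1,d1=ray(r1,u1);o2,d2=ray(r2,u2)
    s=np.linalg.lstsq(np.c_[d1,-d2],o2-o1,rcond=None)[0]
    a,b=o1+s[0]*d1,o2+s[1]*d2; return (a+b)/2,np.linalg.norm(a-b)
E
python3 - <<'E'
from h import *
np.set_printoptions(precision=4,suppress=True)
d=pickle.load(open("d0.pkl","rb")); S,D=d["scene"],d["side"]
s=lambda u,v:(240+u/3.5,190+v/3.5); e=lambda u,v:(300+u/5,165+v/5)
print("top scene FL FR BR BL"); P=[plane(S,s(*p),.08) for p in [(415,55),(95,340),(350,525),(662,200)]]; print(np.array(P)[:,:2])
print("top side FL FR BR"); Q=[plane(D,e(*p),.08) for p in [(172,133),(258,490),(637,465)]]; print(np.array(Q)[:,:2])
for A in (P,Q): 
  v=A[0]-A[1]; w=A[2]-A[1]; print("yaw",np.degrees(np.arctan2(-v[0],v[1])),np.degrees(np.arctan2(w[1],w[0])),np.linalg.norm(v),np.linalg.norm(w))
print("head",tri(S,s(296,184),D,e(312,240)))
print("ring top",plane(S,s(296,226),.096),plane(D,e(308,292),.096))
print("pull top scene", [plane(S,s(*p),.056)[:2] for p in [(210,112),(125,180),(140,196),(228,125)]])
print("pull top side", [plane(D,e(*p),.056)[:2] for p in [(52,285),(62,360),(105,353),(90,283)]])
print("drawer front topouter? scene",[plane(S,s(*p),.075)[:2] for p in [(335,50),(45,290)]])
for n,(p,q) in dict(owltop=((562,70),(410,25)),cand=((320,345),(518,318)),).items(): print(n,tri(S,s(*p),D,e(*q)))
E
```

```text
top scene FL FR BR BL
[[ 0.6088  0.0774]
 [ 0.6219 -0.2592]
 [ 0.828  -0.253 ]
 [ 0.8229  0.0773]]
top side FL FR BR
[[ 0.6042  0.0687]
 [ 0.6122 -0.2663]
 [ 0.8249 -0.2582]]
yaw 2.223573806593039 1.7177375051800214 0.3368334224173871 0.2062107936277651
yaw 1.3630029479072745 2.182738189000984 0.33513238807150136 0.2128473462603844
head (array([ 0.662 , -0.1136,  0.1326]), np.float64(0.0038307691319012954))
ring top [ 0.6629 -0.1145  0.096 ] [ 0.6628 -0.1198  0.096 ]
pull top scene [array([ 0.5197, -0.0484]), array([ 0.5213, -0.1367]), array([ 0.54  , -0.1403]), array([ 0.5386, -0.0493])]
pull top side [array([ 0.5155, -0.0574]), array([ 0.5165, -0.128 ]), array([ 0.5427, -0.123 ]), array([ 0.5393, -0.0566])]
drawer front topouter? scene [array([0.558 , 0.0466]), array([ 0.5651, -0.2505])]
owltop (array([0.7496, 0.0489, 0.1748]), np.float64(0.0013349817773658022))
cand (array([ 0.7618, -0.204 ,  0.143 ]), np.float64(2.907592435407678e-05))
```

The measurements agree with the given sizes:
- **Chest:** yaw is about 1.9° and the front edge is at x≈0.612.
- **Pull:** the face centre is near (0.518, -0.093).
- **Lock:** it is at about (0.662, -0.116), with the head top near z≈0.133.

I'll turn the tool so that its x axis points along the chest's -x, shut the fingers and move over in front of the pull.

Call:
{"api": "jog_arm", "payload": {
  "plan": [
    {"az": -1,"grip": 1},
    {"az": -1,"grip": 1},
    {"az": -1,"grip": 1},
    {"az": -1,"grip": 1},
    {"az": -0.43,"grip": 1},
    {"dx": -14,"dy": -41,"grip": 1},
    {"dx": -14,"dy": -41,"grip": 1},
    {"dx": -14,"dy": -41,"grip": 1},
    {"dx": -13,"dy": -39,"grip": 1},
    {"dx": -13,"dy": -39,"grip": 1},
    {"dx": -13,"dy": -39,"grip": 1},
    {"dx": -13,"dy": -39,"grip": 1},
    {"dx": -13,"dy": -39,"grip": 1},
    {"dx": -13,"dy": -39,"grip": 1},
    {"dx": -13,"dy": -39,"grip": 1},
    {"dx": -13,"dy": -39,"grip": 1},
    {"dx": -13,"dy": -39,"grip": 1},
    {"dx": -13,"dy": -39,"grip": 1},
    {"dx": -13,"dy": -39,"grip": 1},
    {"grip": 1}
  ]
}}

```text
$.plan[0]: bad value
```

Call:
{"api": "jog_arm", "payload": {
  "plan": [
    {"dx": 0,"dy": 0,"dz": 0,"ax": 0,"ay": 0,"az": -0.9,"grip": 1}
  ]
}}

```text
clock: 0.23
position: [0.2401, 0.5224, 0.4042]
ee_rot: [-0.0, 0.167, 0.986, -0.0]
contact_force: [-0.3, 1.1, -0.1]
width: 0.0756
gripper_force: 0.0
```

Call:
{"api": "jog_arm", "payload": {
  "plan": [
    {"dx": 0,"dy": 0,"dz": 0,"ax": 0,"ay": 0,"az": -0.9,"grip": 1},
    {"dx": 0,"dy": 0,"dz": 0,"ax": 0,"ay": 0,"az": -0.9,"grip": 1},
    {"dx": 0,"dy": 0,"dz": 0,"ax": 0,"ay": 0,"az": -0.9,"grip": 1},
    {"dx": 0,"dy": 0,"dz": 0,"ax": 0,"ay": 0,"az": -0.82,"grip": 1},
    {"dx": -13,"dy": -39,"dz": 0,"ax": 0,"ay": 0,"az": 0,"grip": 1},
    {"dx": -13,"dy": -39,"dz": 0,"ax": 0,"ay": 0,"az": 0,"grip": 1},
    {"dx": -13,"dy": -39,"dz": 0,"ax": 0,"ay": 0,"az": 0,"grip": 1},
    {"dx": -13,"dy": -39,"dz": 0,"ax": 0,"ay": 0,"az": 0,"grip": 1},
    {"dx": -13,"dy": -39,"dz": 0,"ax": 0,"ay": 0,"az": 0,"grip": 1},
    {"dx": -13,"dy": -39,"dz": 0,"ax": 0,"ay": 0,"az": 0,"grip": 1},
    {"dx": -13,"dy": -39,"dz": 0,"ax": 0,"ay": 0,"az": 0,"grip": 1},
    {"dx": -13,"dy": -39,"dz": 0,"ax": 0,"ay": 0,"az": 0,"grip": 1},
    {"dx": -13,"dy": -39,"dz": 0,"ax": 0,"ay": 0,"az": 0,"grip": 1},
    {"dx": -13,"dy": -39,"dz": 0,"ax": 0,"ay": 0,"az": 0,"grip": 1},
    {"dx": -13,"dy": -39,"dz": 0,"ax": 0,"ay": 0,"az": 0,"grip": 1},
    {"dx": -13,"dy": -39,"dz": 0,"ax": 0,"ay": 0,"az": 0,"grip": 1},
    {"dx": -13,"dy": -39,"dz": 0,"ax": 0,"ay": 0,"az": 0,"grip": 1},
    {"dx": -13,"dy": -39,"dz": 0,"ax": 0,"ay": 0,"az": 0,"grip": 1},
    {"dx": -13,"dy": -39,"dz": 0,"ax": 0,"ay": 0,"az": 0,"grip": 1},
    {"dx": 0,"dy": -39,"dz": 0,"ax": 0,"ay": 0,"az": 0,"grip": 1}
  ]
}}

```text
clock: 1.9
position: [0.4567, -0.0974, 0.4046]
ee_rot: [0.001, -0.016, 1.0, -0.0]
contact_force: [1.1, -0.6, -0.2]
width: 0.0004
gripper_force: 0.0
```

Call:
{"api": "jog_arm", "payload": {
  "plan": [
    {"dx": 0,"dy": 0,"dz": 38,"ax": 0,"ay": 0,"az": 0,"grip": 1},
    {"dx": 0,"dy": 0,"dz": 38,"ax": 0,"ay": 0,"az": 0,"grip": 1},
    {"dx": 0,"dy": 0,"dz": 38,"ax": 0,"ay": 0,"az": 0,"grip": 1},
    {"dx": 0,"dy": 0,"dz": 38,"ax": 0,"ay": 0,"az": 0,"grip": 1},
    {"dx": 0,"dy": 0,"dz": 30,"ax": 0,"ay": 0,"az": 0,"grip": 1},
    {"dx": 0,"dy": 0,"dz": 17,"ax": 0,"ay": 0,"az": 0,"grip": 1},
    {"dx": -10,"dy": 1,"dz": 0,"ax": 0,"ay": 0,"az": 0,"grip": 1},
    {"dx": -10,"dy": 1,"dz": 0,"ax": 0,"ay": 0,"az": 0,"grip": 1},
    {"dx": -8,"dy": 0,"dz": 0,"ax": 0,"ay": 0,"az": 0,"grip": 1},
    {"dx": 0,"dy": 0,"dz": 0,"ax": 0,"ay": 0,"az": 0,"grip": 1},
    {"dx": 0,"dy": 0,"dz": 0,"ax": 0,"ay": 0,"az": 0,"grip": 1}
  ]
}}

```text
clock: 2.82
position: [0.4845, -0.0922, 0.2072]
ee_rot: [0.002, -0.016, 1.0, -0.001]
contact_force: [-1.0, 1.1, 0.3]
width: -0.0002
gripper_force: 0.0
```

Run:
```python
from rig import imaging
import cv2
a=imaging.get_image("side")["image"][150:300,250:450,::-1]
cv2.imwrite("pics/s1.png",cv2.resize(a,None,fx=3.5,fy=3.5,interpolation=cv2.INTER_CUBIC))
```

```text
(no output)
```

View pics/s1.png

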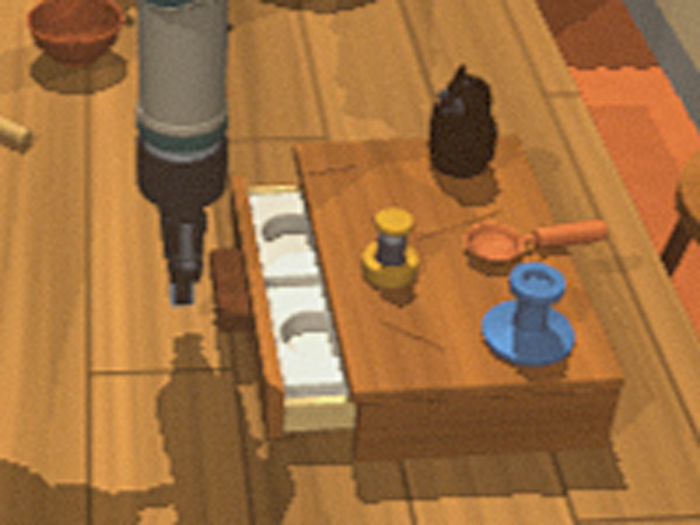

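The fingers at (185,290) stand level with the middle of the pull at (230,290), about 20 mm short of it. I'll approach and push slowly.

Call:
{"api": "jog_arm", "payload": {
  "plan": [
    {"dx": -5,"dy": 0,"dz": 0,"ax": 0,"ay": 0,"az": 0,"grip": 1},
    {"dx": -5,"dy": 0,"dz": 0,"ax": 0,"ay": 0,"az": 0,"grip": 1},
    {"dx": -3,"dy": 0,"dz": 0,"ax": 0,"ay": 0,"az": 0,"grip": 1},
    {"dx": -3,"dy": 0,"dz": 0,"ax": 0,"ay": 0,"az": 0,"grip": 1},
    {"dx": -3,"dy": 0,"dz": 0,"ax": 0,"ay": 0,"az": 0,"grip": 1},
    {"dx": -3,"dy": 0,"dz": 0,"ax": 0,"ay": 0,"az": 0,"grip": 1},
    {"dx": -3,"dy": 0,"dz": 0,"ax": 0,"ay": 0,"az": 0,"grip": 1},
    {"dx": -3,"dy": 0,"dz": 0,"ax": 0,"ay": 0,"az": 0,"grip": 1},
    {"dx": -3,"dy": 0,"dz": 0,"ax": 0,"ay": 0,"az": 0,"grip": 1},
    {"dx": -3,"dy": 0,"dz": 0,"ax": 0,"ay": 0,"az": 0,"grip": 1},
    {"dx": -3,"dy": 0,"dz": 0,"ax": 0,"ay": 0,"az": 0,"grip": 1}
  ]
}}

```text
clock: 3.78
position: [0.5202, -0.0909, 0.2056]
ee_rot: [-0.0, -0.016, 1.0, -0.0]
contact_force: [-1.4, -1.0, -0.3]
width: 0.0002
gripper_force: 0.7
```

Call:
{"api": "jog_arm", "payload": {
  "plan": [
    {"dx": -3,"dy": 0,"dz": 0,"ax": 0,"ay": 0,"az": 0,"grip": 1},
    {"dx": -3,"dy": 0,"dz": 0,"ax": 0,"ay": 0,"az": 0,"grip": 1},
    {"dx": -3,"dy": 0,"dz": 0,"ax": 0,"ay": 0,"az": 0,"grip": 1},
    {"dx": -3,"dy": 0,"dz": 0,"ax": 0,"ay": 0,"az": 0,"grip": 1},
    {"dx": -3,"dy": 0,"dz": 0,"ax": 0,"ay": 0,"az": 0,"grip": 1},
    {"dx": -3,"dy": 0,"dz": 0,"ax": 0,"ay": 0,"az": 0,"grip": 1},
    {"dx": -3,"dy": 0,"dz": 0,"ax": 0,"ay": 0,"az": 0,"grip": 1}
  ]
}}

```text
clock: 4.37
position: [0.5412, -0.0902, 0.2057]
ee_rot: [0.0, -0.016, 1.0, 0.0]
contact_force: [-2.3, -0.1, -0.4]
width: 0.0001
gripper_force: 0.7
```

Call:
{"api": "jog_arm", "payload": {
  "plan": [
    {"dx": -2,"dy": 0,"dz": 0,"ax": 0,"ay": 0,"az": 0,"grip": 1},
    {"dx": -2,"dy": 0,"dz": 0,"ax": 0,"ay": 0,"az": 0,"grip": 1},
    {"dx": -2,"dy": 0,"dz": 0,"ax": 0,"ay": 0,"az": 0,"grip": 1},
    {"dx": -2,"dy": 0,"dz": 0,"ax": 0,"ay": 0,"az": 0,"grip": 1}
  ]
}}

```text
clock: 4.7
position: [0.5491, -0.0899, 0.2057]
ee_rot: [-0.0, -0.016, 1.0, 0.0]
contact_force: [-1.1, -1.4, -0.2]
width: 0.0001
gripper_force: 0.7
```

Run:
```python
from rig import imaging
import cv2
a=imaging.get_image("side")["image"][150:300,250:450,::-1]
cv2.imwrite("pics/s2.png",cv2.resize(a,None,fx=3.5,fy=3.5,interpolation=cv2.INTER_CUBIC))
```

```text
(no output)
```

View pics/s2.png

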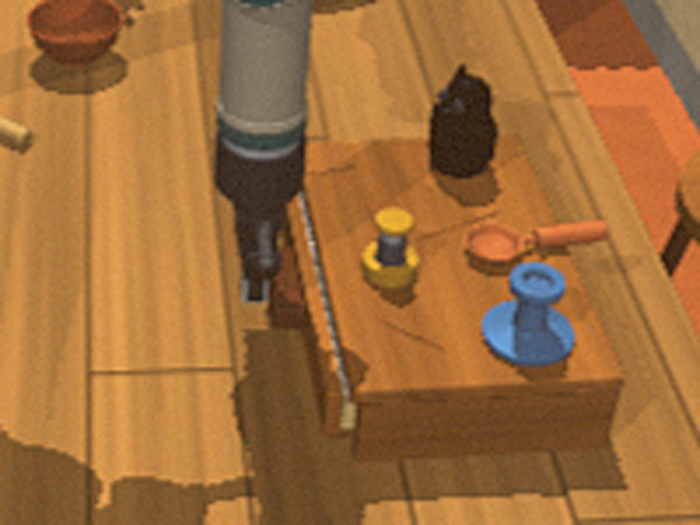

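The drawer now shows only a thin gap, about 10 px or 9 mm (from (300,195) to (345,400)), so it is nearly at the catch. I'll go by force in 1 mm rows.

Call:
{"api": "jog_arm", "payload": {
  "plan": [
    {"dx": -1,"dy": 0,"dz": 0,"ax": 0,"ay": 0,"az": 0,"grip": 1},
    {"dx": -1,"dy": 0,"dz": 0,"ax": 0,"ay": 0,"az": 0,"grip": 1}
  ]
}}

```text
clock: 4.92
position: [0.5509, -0.0898, 0.2058]
ee_rot: [-0.0, -0.016, 1.0, 0.0]
contact_force: [-1.6, -0.1, 1.0]
width: 0.0003
gripper_force: 0.7
```

Call:
{"api": "jog_arm", "payload": {
  "plan": [
    {"dx": -1,"dy": 0,"dz": 0,"ax": 0,"ay": 0,"az": 0,"grip": 1},
    {"dx": -1,"dy": 0,"dz": 0,"ax": 0,"ay": 0,"az": 0,"grip": 1}
  ]
}}

```text
clock: 5.08
position: [0.553, -0.0898, 0.2058]
ee_rot: [0.0, -0.016, 1.0, 0.0]
contact_force: [-2.7, -0.4, 0.7]
width: -0.0001
gripper_force: 0.6
```

Call:
{"api": "jog_arm", "payload": {
  "plan": [
    {"dx": -1,"dy": 0,"dz": 0,"ax": 0,"ay": 0,"az": 0,"grip": 1},
    {"dx": -1,"dy": 0,"dz": 0,"ax": 0,"ay": 0,"az": 0,"grip": 1}
  ]
}}

```text
clock: 5.25
position: [0.5547, -0.0897, 0.2057]
ee_rot: [-0.0, -0.016, 1.0, 0.0]
contact_force: [-4.0, -1.4, 2.6]
width: -0.0001
gripper_force: 1.6
```

Force is rising as the catch engages.

Call:
{"api": "jog_arm", "payload": {
  "plan": [
    {"dx": -1,"dy": 0,"dz": 0,"ax": 0,"ay": 0,"az": 0,"grip": 1},
    {"dx": -1,"dy": 0,"dz": 0,"ax": 0,"ay": 0,"az": 0,"grip": 1}
  ]
}}

```text
clock: 5.42
position: [0.5558, -0.0896, 0.2055]
ee_rot: [-0.002, -0.016, 1.0, 0.0]
contact_force: [-6.1, -2.0, 4.1]
width: 0.0001
gripper_force: 3.4
```

Call:
{"api": "jog_arm", "payload": {
  "plan": [
    {"dx": -1,"dy": 0,"dz": 0,"ax": 0,"ay": 0,"az": 0,"grip": 1},
    {"dx": -1,"dy": 0,"dz": 0,"ax": 0,"ay": 0,"az": 0,"grip": 1}
  ]
}}

```text
clock: 5.58
position: [0.5567, -0.0896, 0.2054]
ee_rot: [-0.004, -0.016, 1.0, 0.0]
contact_force: [-9.7, -2.6, 6.1]
width: 0.0001
gripper_force: 4.9
```

Call:
{"api": "jog_arm", "payload": {
  "plan": [
    {"dx": -1,"dy": 0,"dz": 0,"ax": 0,"ay": 0,"az": 0,"grip": 1},
    {"dx": 0,"dy": 0,"dz": 0,"ax": 0,"ay": 0,"az": 0,"grip": 1}
  ]
}}

```text
clock: 5.75
position: [0.5575, -0.0896, 0.2054]
ee_rot: [-0.004, -0.016, 1.0, 0.0]
contact_force: [-7.6, -1.8, 5.9]
width: 0.0001
gripper_force: 4.2
```

Call:
{"api": "jog_arm", "payload": {
  "plan": [
    {"dx": -1,"dy": 0,"dz": 0,"ax": 0,"ay": 0,"az": 0,"grip": 1},
    {"dx": 0,"dy": 0,"dz": 0,"ax": 0,"ay": 0,"az": 0,"grip": 1}
  ]
}}

```text
clock: 5.92
position: [0.5591, -0.0895, 0.2053]
ee_rot: [-0.003, -0.016, 1.0, 0.0]
contact_force: [-6.1, -1.2, 2.8]
width: 0.0002
gripper_force: 3.0
```

Call:
{"api": "jog_arm", "payload": {
  "plan": [
    {"dx": -1,"dy": 0,"dz": 0,"ax": 0,"ay": 0,"az": 0,"grip": 1},
    {"dx": 0,"dy": 0,"dz": 0,"ax": 0,"ay": 0,"az": 0,"grip": 1}
  ]
}}

```text
clock: 6.08
position: [0.5614, -0.0895, 0.2054]
ee_rot: [-0.001, -0.016, 1.0, 0.0]
contact_force: [-0.2, -1.6, -1.1]
width: 0.0003
gripper_force: 0.6
```

Call:
{"api": "jog_arm", "payload": {
  "plan": [
    {"dx": -1,"dy": 0,"dz": 0,"ax": 0,"ay": 0,"az": 0,"grip": 1},
    {"dx": 0,"dy": 0,"dz": 0,"ax": 0,"ay": 0,"az": 0,"grip": 1}
  ]
}}

```text
clock: 6.25
position: [0.5639, -0.0895, 0.2058]
ee_rot: [0.001, -0.016, 1.0, 0.0]
contact_force: [0.6, -0.9, 0.0]
width: -0.0
gripper_force: 0.0
```

It snapped: the force fell to about 0. I'll confirm with a gentle touch at the stop.

Call:
{"api": "jog_arm", "payload": {
  "plan": [
    {"dx": -1,"dy": 0,"dz": 0,"ax": 0,"ay": 0,"az": 0,"grip": 1},
    {"dx": -1,"dy": 0,"dz": 0,"ax": 0,"ay": 0,"az": 0,"grip": 1}
  ]
}}

```text
clock: 6.42
position: [0.5647, -0.0894, 0.2058]
ee_rot: [-0.001, -0.016, 1.0, 0.0]
contact_force: [-4.8, -1.0, 3.1]
width: -0.0
gripper_force: 2.2
```

Call:
{"api": "jog_arm", "payload": {
  "plan": [
    {"dx": -1,"dy": 0,"dz": 0,"ax": 0,"ay": 0,"az": 0,"grip": 1},
    {"dx": 0,"dy": 0,"dz": 0,"ax": 0,"ay": 0,"az": 0,"grip": 1}
  ]
}}

```text
clock: 6.58
position: [0.565, -0.0894, 0.2056]
ee_rot: [-0.002, -0.016, 1.0, 0.0]
contact_force: [-5.5, -1.2, 3.6]
width: -0.0004
gripper_force: 2.5
```

The drawer is home against its stop. I'll retreat, rise and hover above the lock.

Call:
{"api": "jog_arm", "payload": {
  "plan": [
    {"dx": 5,"dy": 0,"dz": 0,"ax": 0,"ay": 0,"az": 0,"grip": 1},
    {"dx": 15,"dy": 0,"dz": 0,"ax": 0,"ay": 0,"az": 0,"grip": 1},
    {"dx": 15,"dy": 0,"dz": 0,"ax": 0,"ay": 0,"az": 0,"grip": 1},
    {"dx": 0,"dy": 0,"dz": -34,"ax": 0,"ay": 0,"az": 0,"grip": 1},
    {"dx": 0,"dy": 0,"dz": -34,"ax": 0,"ay": 0,"az": 0,"grip": 1},
    {"dx": 0,"dy": 0,"dz": -34,"ax": 0,"ay": 0,"az": 0,"grip": 1},
    {"dx": 0,"dy": 0,"dz": -34,"ax": 0,"ay": 0,"az": 0,"grip": 1},
    {"dx": -26,"dy": -6,"dz": 0,"ax": 0,"ay": 0,"az": 0,"grip": 1},
    {"dx": -26,"dy": -6,"dz": 0,"ax": 0,"ay": 0,"az": 0,"grip": 1},
    {"dx": -26,"dy": -6,"dz": 0,"ax": 0,"ay": 0,"az": 0,"grip": 1},
    {"dx": -26,"dy": -6,"dz": 0,"ax": 0,"ay": 0,"az": 0,"grip": 1},
    {"dx": -26,"dy": -6,"dz": 0,"ax": 0,"ay": 0,"az": 0,"grip": 1},
    {"dx": 0,"dy": 0,"dz": 0,"ax": 0,"ay": 0,"az": 0,"grip": 1},
    {"dx": 0,"dy": 0,"dz": 0,"ax": 0,"ay": 0,"az": 0,"grip": 1}
  ]
}}

```text
clock: 7.75
position: [0.6631, -0.1165, 0.3409]
ee_rot: [0.0, -0.016, 1.0, 0.0]
contact_force: [-0.6, 1.4, 0.3]
width: 0.0002
gripper_force: 0.0
```

Run:
```python
from rig import imaging,sensors,manip
import cv2,numpy as np
p=sensors.get_state()["position"]-[0,0,manip.tcp_to_tips]; print(p)
o=[]
for n,(r0,c0) in dict(scene=(190,270),side=(150,310)).items():
    r=imaging.get_image(n); c=r["extrinsics"]@[*p,1]; u=r["K"]@(c[:3]*[1,-1,-1]); print(n,u[:2]/u[2],((u[0]/u[2]-c0)*4,(u[1]/u[2]-r0)*4))
    o.append(cv2.resize(r["image"][r0:r0+130,c0:c0+95,::-1],None,fx=4,fy=4,interpolation=cv2.INTER_CUBIC))
cv2.imwrite("pics/h1.png",np.hstack(o))
```

```text
[ 0.66308266 -0.11647465  0.16752699]
scene [323.88963864 233.70277154] (np.float64(215.5585545602712), np.float64(174.81108616340157))
side [363.74933447 203.48262615] (np.float64(214.99733786612546), np.float64(213.93050461157702))
```

View pics/h1.png

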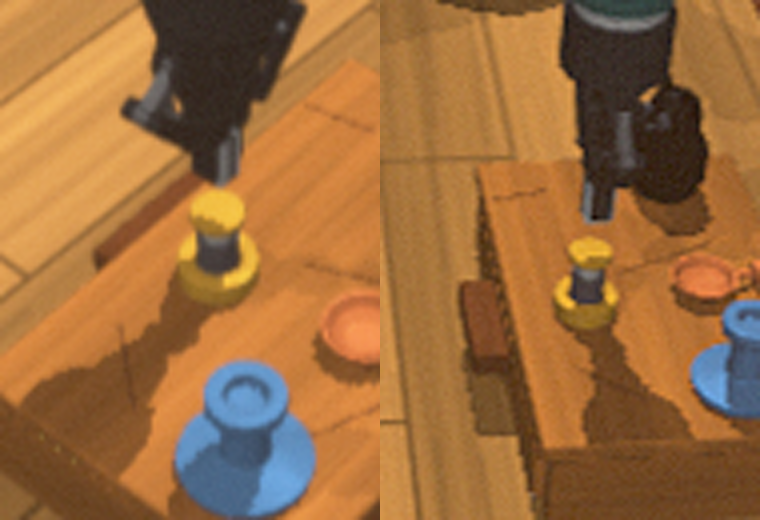

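The drawer is flush. In both halves the fingertips, at (215,178) and (597,215), stand over the head, at (217,210) and (591,252), within about 2 mm. I'll descend and feel for contact.

Call:
{"api": "jog_arm", "payload": {
  "plan": [
    {"dx": 0,"dy": 0,"dz": 4,"ax": 0,"ay": 0,"az": 0,"grip": 1},
    {"dx": 0,"dy": 0,"dz": 4,"ax": 0,"ay": 0,"az": 0,"grip": 1},
    {"dx": 0,"dy": 0,"dz": 4,"ax": 0,"ay": 0,"az": 0,"grip": 1},
    {"dx": 0,"dy": 0,"dz": 4,"ax": 0,"ay": 0,"az": 0,"grip": 1},
    {"dx": 0,"dy": 0,"dz": 4,"ax": 0,"ay": 0,"az": 0,"grip": 1},
    {"dx": 0,"dy": 0,"dz": 2,"ax": 0,"ay": 0,"az": 0,"grip": 1},
    {"dx": 0,"dy": 0,"dz": 2,"ax": 0,"ay": 0,"az": 0,"grip": 1}
  ]
}}

```text
clock: 8.43
position: [0.6617, -0.1163, 0.3173]
ee_rot: [-0.0, -0.016, 1.0, 0.0]
contact_force: [-1.0, 0.2, -0.3]
width: 0.0001
gripper_force: 0.0
```

Call:
{"api": "jog_arm", "payload": {
  "plan": [
    {"dx": 0,"dy": 0,"dz": 1,"ax": 0,"ay": 0,"az": 0,"grip": 1},
    {"dx": 0,"dy": 0,"dz": 1,"ax": 0,"ay": 0,"az": 0,"grip": 1}
  ]
}}

```text
clock: 8.6
position: [0.6619, -0.1164, 0.3156]
ee_rot: [0.0, -0.016, 1.0, 0.0]
contact_force: [0.5, 0.6, -0.6]
width: 0.0003
gripper_force: 0.0
```

Call:
{"api": "jog_arm", "payload": {
  "plan": [
    {"dx": 0,"dy": 0,"dz": 1,"ax": 0,"ay": 0,"az": 0,"grip": 1},
    {"dx": 0,"dy": 0,"dz": 1,"ax": 0,"ay": 0,"az": 0,"grip": 1}
  ]
}}

```text
clock: 8.77
position: [0.6619, -0.1163, 0.3138]
ee_rot: [0.0, -0.016, 1.0, -0.0]
contact_force: [0.0, -0.4, -0.2]
width: 0.0001
gripper_force: 0.0
```

Call:
{"api": "jog_arm", "payload": {
  "plan": [
    {"dx": 0,"dy": 0,"dz": 1,"ax": 0,"ay": 0,"az": 0,"grip": 1},
    {"dx": 0,"dy": 0,"dz": 1,"ax": 0,"ay": 0,"az": 0,"grip": 1}
  ]
}}

```text
clock: 8.93
position: [0.6619, -0.1164, 0.3117]
ee_rot: [0.0, -0.016, 1.0, 0.0]
contact_force: [0.4, -0.6, -0.7]
width: -0.0002
gripper_force: 0.0
```

Fingertips are at 0.138 with no contact yet.

Call:
{"api": "jog_arm", "payload": {
  "plan": [
    {"dx": 0,"dy": 0,"dz": 1,"ax": 0,"ay": 0,"az": 0,"grip": 1},
    {"dx": 0,"dy": 0,"dz": 1,"ax": 0,"ay": 0,"az": 0,"grip": 1}
  ]
}}

```text
clock: 9.1
position: [0.6618, -0.1163, 0.3096]
ee_rot: [0.0, -0.016, 1.0, 0.0]
contact_force: [-0.4, 0.2, -0.5]
width: 0.0
gripper_force: 0.0
```

Call:
{"api": "jog_arm", "payload": {
  "plan": [
    {"dx": 0,"dy": 0,"dz": 1,"ax": 0,"ay": 0,"az": 0,"grip": 1},
    {"dx": 0,"dy": 0,"dz": 1,"ax": 0,"ay": 0,"az": 0,"grip": 1}
  ]
}}

```text
clock: 9.27
position: [0.6618, -0.1163, 0.3085]
ee_rot: [0.0, -0.016, 1.0, -0.0]
contact_force: [-2.9, 0.1, 7.6]
width: 0.0001
gripper_force: 3.7
```

Call:
{"api": "jog_arm", "payload": {
  "plan": [
    {"dx": 0,"dy": 0,"dz": 1,"ax": 0,"ay": 0,"az": 0,"grip": 1},
    {"dx": 0,"dy": 0,"dz": 0,"ax": 0,"ay": 0,"az": 0,"grip": 1}
  ]
}}

```text
clock: 9.43
position: [0.6617, -0.1163, 0.3082]
ee_rot: [0.0, -0.016, 1.0, -0.0]
contact_force: [-3.0, 0.9, 6.5]
width: -0.0003
gripper_force: 3.4
```

Contact at TCP z of about 0.309. I'll press on in 1 mm steps.

Call:
{"api": "jog_arm", "payload": {
  "plan": [
    {"dx": 0,"dy": 0,"dz": 1,"ax": 0,"ay": 0,"az": 0,"grip": 1},
    {"dx": 0,"dy": 0,"dz": 0,"ax": 0,"ay": 0,"az": 0,"grip": 1}
  ]
}}

```text
clock: 9.6
position: [0.6616, -0.1162, 0.3079]
ee_rot: [0.001, -0.016, 1.0, -0.0]
contact_force: [-3.9, 1.4, 8.5]
width: -0.0002
gripper_force: 4.6
```

Call:
{"api": "jog_arm", "payload": {
  "plan": [
    {"dx": 0,"dy": 0,"dz": 1,"ax": 0,"ay": 0,"az": 0,"grip": 1},
    {"dx": 0,"dy": 0,"dz": 0,"ax": 0,"ay": 0,"az": 0,"grip": 1}
  ]
}}

```text
clock: 9.77
position: [0.6616, -0.1162, 0.3074]
ee_rot: [0.001, -0.016, 1.0, -0.0]
contact_force: [-3.6, 0.2, 10.2]
width: 0.0001
gripper_force: 5.5
```

Call:
{"api": "jog_arm", "payload": {
  "plan": [
    {"dx": 0,"dy": 0,"dz": 1,"ax": 0,"ay": 0,"az": 0,"grip": 1},
    {"dx": 0,"dy": 0,"dz": 0,"ax": 0,"ay": 0,"az": 0,"grip": 1}
  ]
}}

```text
clock: 9.93
position: [0.6615, -0.1162, 0.306]
ee_rot: [0.001, -0.016, 1.0, -0.0]
contact_force: [-3.2, 1.1, 7.7]
width: -0.0003
gripper_force: 3.3
```

Call:
{"api": "jog_arm", "payload": {
  "plan": [
    {"dx": 0,"dy": 0,"dz": 1,"ax": 0,"ay": 0,"az": 0,"grip": 1},
    {"dx": 0,"dy": 0,"dz": 0,"ax": 0,"ay": 0,"az": 0,"grip": 1}
  ]
}}

```text
clock: 10.1
position: [0.6617, -0.1163, 0.3035]
ee_rot: [0.001, -0.016, 1.0, -0.0]
contact_force: [0.5, -0.6, 0.0]
width: 0.0001
gripper_force: 0.0
```

Call:
{"api": "jog_arm", "payload": {
  "plan": [
    {"dx": 0,"dy": 0,"dz": 1,"ax": 0,"ay": 0,"az": 0,"grip": 1},
    {"dx": 0,"dy": 0,"dz": 0,"ax": 0,"ay": 0,"az": 0,"grip": 1}
  ]
}}

```text
clock: 10.27
position: [0.6619, -0.1163, 0.3016]
ee_rot: [0.0, -0.016, 1.0, 0.0]
contact_force: [-0.0, 0.9, 1.4]
width: -0.0001
gripper_force: 0.7
```

Call:
{"api": "jog_arm", "payload": {
  "plan": [
    {"dx": 0,"dy": 0,"dz": 1,"ax": 0,"ay": 0,"az": 0,"grip": 1},
    {"dx": 0,"dy": 0,"dz": 0,"ax": 0,"ay": 0,"az": 0,"grip": 1}
  ]
}}

```text
clock: 10.43
position: [0.6619, -0.1163, 0.3015]
ee_rot: [0.0, -0.016, 1.0, -0.0]
contact_force: [-1.4, -0.2, 6.5]
width: 0.0
gripper_force: 2.9
```

It snapped down: the force fell to 0, then a hard stop came 8 mm below first contact. I'll lift off and check.

Call:
{"api": "jog_arm", "payload": {
  "plan": [
    {"dx": 0,"dy": 0,"dz": 0,"ax": 0,"ay": 0,"az": 0,"grip": 1},
    {"dx": 0,"dy": 0,"dz": 0,"ax": 0,"ay": 0,"az": 0,"grip": 1},
    {"dx": 0,"dy": 0,"dz": -5,"ax": 0,"ay": 0,"az": 0,"grip": 1},
    {"dx": 0,"dy": 0,"dz": -15,"ax": 0,"ay": 0,"az": 0,"grip": 1},
    {"dx": 0,"dy": 0,"dz": -20,"ax": 0,"ay": 0,"az": 0,"grip": 1},
    {"dx": 0,"dy": 0,"dz": -20,"ax": 0,"ay": 0,"az": 0,"grip": 1},
    {"dx": 0,"dy": 0,"dz": -20,"ax": 0,"ay": 0,"az": 0,"grip": 1},
    {"dx": 0,"dy": 0,"dz": 0,"ax": 0,"ay": 0,"az": 0,"grip": 1},
    {"dx": 0,"dy": 0,"dz": 0,"ax": 0,"ay": 0,"az": 0,"grip": 1}
  ]
}}

```text
clock: 11.18
position: [0.6621, -0.1164, 0.3817]
ee_rot: [0.001, -0.016, 1.0, -0.0]
contact_force: [-0.2, 0.8, -0.7]
width: -0.0003
gripper_force: 0.0
```

Run:
```python
from rig import imaging
import cv2,numpy as np
o=[]
for n,(r0,c0) in dict(scene=(190,270),side=(150,310)).items():
    r=imaging.get_image(n)
    o.append(cv2.resize(r["image"][r0:r0+130,c0:c0+95,::-1],None,fx=4,fy=4,interpolation=cv2.INTER_CUBIC))
cv2.imwrite("pics/h2.png",np.hstack(o))
```

```text
(no output)
```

View pics/h2.png

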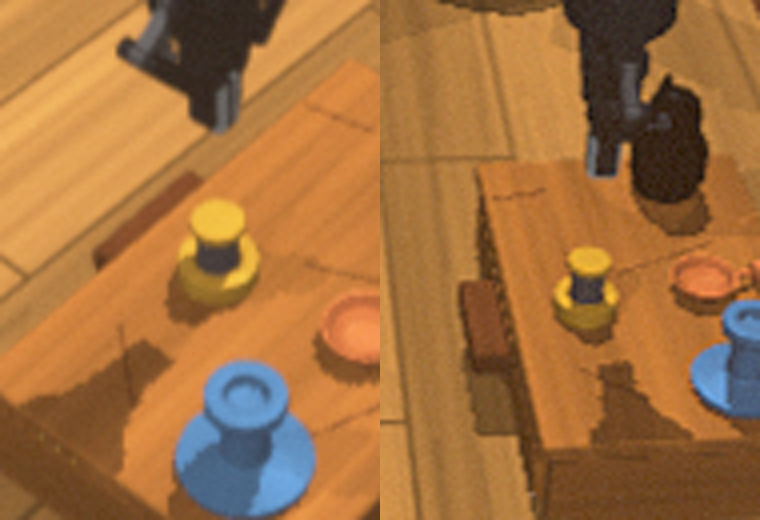

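The head now sits about 9 px lower (scene (217,219), side (590,260)) and stays down with nothing touching it. The drawer is flush and the bystanders haven't moved, so I'll hand the job in.

```bash
python3 -c "
from rig import manip; print(manip.sign_off())"
```

```text
the job is handed in; nothing more can be done
None
```

The drawer is home with its catch snapped, the lock plunger has snapped down and stays down, the bystanders in view are where they were, and the job is handed in; sign-off returned no verdict.

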